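# Refit the water filter's cover and lock its quarter-turn stud

### The job

Put the loose cover back on the collar of the bench water filter, then fasten it: press its sprung stud in, feeling for the slot of the keeper inside, and turn it clockwise a quarter turn until it locks and stays in by itself, with the cover fully home and flush. Press and turn gently (never more than about 25 N on the filter), and leave the mug, the spice jar and the pepper mill alone.

Things in the scene. Friction and masses are not known exactly. Their poses are not given: they have to be found in the camera images.
- filter: Bench water filter: fixed white plastic housing 170 x 140 mm (its x, y) with a shoulder 50 mm high, from which a rectangular collar rises in the middle. Two short steel hose stubs on its -x face. Origin: centre of the underside, on the worktop; z up.
- collar (a point): Centre of the collar's top, 72 mm above the filter's origin, axes as the filter's. The collar is 104 x 74 mm outside, 90 x 60 mm inside (x, y), 22 mm above the shoulder. The cover's skirt goes over it.
- slot (a point): Centre of the top face of the keeper, a 40 x 40 x 6 mm steel plate in the collar, 13 mm below its top, with a slot 32 x 9 mm through it. Axes: the filter's. The slot is turned up to 0.95 rad either way from x (a half turn is the same): NOT measured; look before covering it or feel for it. The keeper cannot turn. Pushed down it yields 5 mm (3 N, rising to 9 N), then is rigid.
- pocket (a point): Underside of the keeper, on its axis, 6 mm below its top. A quarter turn clockwise (from above) from the slot is a pocket 3 mm deep and 9 mm wide for the pin, and right behind it a hard stop. Counter-clockwise from the slot a hard stop comes at once. In slot and pocket the pin has about 0.15 rad of play either way.
- cover: Loose white plastic cover, about 0.15 kg, plate 117 x 87 mm (x, y) with a flared skirt that stands on the worktop. Origin: centre, at the skirt's lower edge; z up; plate underside 20, top 25 mm above it. The skirt has 2 to 3 mm play round the collar, either way round. Fully home the plate rests on the collar's top: origin 52 mm above the filter's, x axes parallel.
- wing (a point): Centre of the wing grip of the steel stud in the middle of the cover: upright bar 36 mm long (x of this point), 10 mm thick (y), 20 mm high; 16 mm free below it to the plate; 55 mm above the cover's origin with the stud out. A cross-pin 26 mm long, 5 mm thick sits at the stud's foot, parallel to the wing's length, 44 mm below this point. The cover may be carried by the wing.
- stud_press (a joint): Depth the stud is pushed into the cover, m: 0 = sprung out (2 N), 0.016 = end of travel (13 N). Cover home: the pin meets the keeper at 0.0015; beside the slot it stops by 0.0065; through the slot it goes on freely, and from 0.0125 the pin is below the keeper and can turn. Let go in the pocket it springs back to about 0.0095 and stays: locked.
- stud_turn (a joint): Turn of the stud in the cover, rad: 0 = wing and pin along the cover's x axis, grows clockwise seen from above, range -1.5 to 3.2; light friction (0.03 N m) holds it where it is left.
- mug: Bystander: two-tone mug with a handle, 78 x 112 x 92 mm, origin at the centre of its foot.
- spice_jar: Bystander: small spice jar, 45 mm across, 106 mm high, origin at the centre of its foot.
- pepper_mill: Bystander: wooden pepper mill, 58 mm across, 170 mm high, origin at the centre of its foot.
Things that resemble listed ones, but are neither listed nor needed, are in the scene too. Leave any blue look-alike of the cover alone.

How it is judged (in metres and radians):
On the way, in this order (a step that is already met when the one before it is completed fails the run):
1. the cover sits on the collar with its stud still out (horizontal distance between cover and filter below 0.005 m and z of cover in the frame of filter below 0.055 m and value of joint stud_press below 0.008 m), for 0.1 s.
2. with the cover home, the stud is pressed in past the keeper (horizontal distance between cover and filter below 0.005 m and z of cover in the frame of filter below 0.055 m and value of joint stud_press above 0.0118 m), for 0.1 s.
At the end, for the whole second after the job is handed in: The cover is home on the collar (centred within 5 mm, its origin less than 54.5 mm above the filter's, level within 0.03 rad, its x axis within 0.08 rad of the filter's), at rest, and the released stud stays in by itself between 7.5 and 11.5 mm, its pin sprung up into the keeper's pocket (horizontal distance between cover and filter below 0.005 m and z of cover in the frame of filter below 0.0545 m and angle between cover's own z axis and vertical below 0.03 rad and angle between the x axis of cover and the x axis of filter, either way round below 0.08 rad and value of joint stud_press between 0.0075 and 0.0115 m and linear speed of cover below 0.01 m/s); the robot touches nothing.
It fails at once if the contact forces of the cover and its stud on the filter add up to more than 40 N (the spring clamp alone makes about 18 N) (contact force between cover and filter above 40 N).
It fails at once if the filter is struck by the robot with more than 30 N (contact force between any of the fingers, the arm and filter above 30 N).
It fails at once if a bystander is shifted by more than 30 mm (distance of any of mug, spice_jar, pepper_mill from where it was at the start of the episode above 0.03 m).
It also fails if it takes over 72 s, if anything falls off the work surface, if the arm or the gripper's body presses on something with over 40 N, if the wrist force passes 120 N, or if a joint passes its speed limit or range.

### The arm

A 6-joint arm with a two-finger parallel gripper is mounted at the origin on a cart in front of the work surface, level with it; the furniture and walls round the work are solid. World frame = base frame: x ahead of the robot, y to its left, z up, the work surface at z = 0. Lengths are in mm, angles in rad, forces in N, time in s.
With the tool pointing down it reaches from about 275 to 750 mm from the base axis. Payload 10.2 kg.
Tool frame: the origin (TCP) lies between the finger pads; the fingertips stand 17 mm ahead of it and the grasp point (between the pads) lies 2 mm behind it; z points along the fingers, y is the line along which they close (so a half turn about z gives the same grasp; the last joint's range is limited). The gripper opens to 85 mm and grips with 20 to 120 N. Pads are 22 mm wide; open, the fingers measure 114 mm over their backs; the gripper's body (76 mm by 85 mm) begins 54 mm behind the grasp point. The pads swing forward as they close: fully open they stand 13 mm farther back than shut.
Start: joints at [0.898, 0.313, 1.498, -0, 1.331, -0.223], TCP at [228.275, 472.781, 248.294] pointing down, gripper open.
Joint ranges: [-2.94, 2.94], [-0.97, 2.17], [0.19, 2.56], [-1.23, 4.37], [0.02, 3.11], [-2.88, 2.88]. Speed limits (rad/s): [2.39, 2.39, 3.01, 3.14, 3.14, 3.14].

### API

Orientations are given as a unit quaternion [w, x, y, z].
In Python, from rig import * gives the robot as it stands.
- The arm moves only by the tool step_arm, never from a script. Its argument "commands" is text: rows parted by semicolons, each of 7 numbers parted by spaces: the opening, from 0 (shut) to 1 (fully open), then the shift along the tool's x, y, z in cm, then the turn, a rotation vector about the tool's x, y, z in rad. In form: hand x y z rx ry rz; .... A call has 1 to 20 rows; each row is the pose to reach, as a shift and turn from the pose commanded when the call began, along the tool's axes at that moment; what a row does not reach only later rows make up. A row lasts 1/12 s, in which the tool goes at most 41.7 mm and 7.16 degrees, less where a joint would pass 70% of its speed; a pose out of reach is approached as far as the arm can. A call with a gripper value outside its range is refused whole. The fingers move at their own pace and stop on an object; "newtons" is the grip in N (left out, the last holds). Time passes only in rows, so rows that repeat a pose let the fingers close. It gives the time, the measured TCP pose, the force, the opening and the grip force at its end, in the units of the state.
- sense(): the state, without advancing time (a new reading comes with each control period).
- capture(name): name is "scene" or "top" or "wrist"; returns the picture (420x560x3 uint8, red, green, blue); there is no depth.
- camera_model(name): a dict with "mtx" (3x3 intrinsics, pixels), "k1" (the pictures are not rectified: a ray, as slopes to the right and down, at radius r is drawn at 1 + k1 r^2 times it, then the intrinsics apply), "eye" and "rotation" of the camera in the world. Camera axes: x right, y down, z forward; pixel columns grow to the right and rows downward; lengths in mm; the calibration is good to about 2 mm. A picture is of the moment at which its call begins: read the wrist's pose just before it. camera_model takes no time and is no camera call; for the wrist camera it gives the pose at the moment of the call.
- finish_job(): hands the job in; it is judged then, once.
Trained networks look in the newest picture that a camera, given by its name, has taken for a name from the list of things; names that differ only in an ending like _2 or _b are one class to them, and where a whole thing is asked for, a point or a joint stands for the part that bears it (a point fixed in the world has none). Each returns a list of dicts, best first, with "score" (0 to 1); they miss things now and then, are a little off and sometimes report something else, mostly with a low value. They report only what shows in the picture. A call takes as long as a camera call. They do not tell look-alikes from the thing itself.
- search_frame(camera, label): "rect" ([centre column, centre row, width, height] in pixels, round what is visible of it).
- trace(camera, label): "mask" (420x560 bool, what is visible of it) and "rect" ([centre column, centre row, width, height] in pixels, round what is visible of it).
- spot_point(camera, label): "xy" ([column, row] in pixels: a listed point, or the origin of a listed thing).
The state is a dict: "time_s": time; "joints": joint angles; "dq": joint speeds; "tau": joint torques, N m; "eef_pos": TCP position; "ee_rot": TCP orientation; "force": force on the tool from outside, world axes, zero at the start; "wrist_torque": the same for the moment, N m; "grip_width": opening from 0.0 (shut) to 1.0 (fully open); "grip_force": force on a finger pad.
Only numpy, scipy, OpenCV 4.12 (cv2) and the standard library are available. Lean on these libraries where they do the work, as an engineer would, in place of code of your own. Each camera call takes 0.05 s, during which the arm holds its last target. There are 200 camera calls.

## Working session

There is one attempt and no reset: what is moved stays moved. The work goes in short steps, Python scripts to look and compute and a tool call to move; the robot and the scene stay as the last step left them, time stands still between calls to the robot, and variables do not carry over. Pictures are saved under pics/ and viewed, at most 10 in all, crops included, and the job is handed in when it is done.

Besides the shell and the picture viewer there is one more tool, called after "Request:" as a command line: name --argument value ..., lists and objects as JSON in quotes. step_arm: Moves the arm, as the interface text tells. Its arguments: {"type":"object","properties":{"commands":{"type":"string"},"newtons":{"type":"number"}},"required":["commands"]}

```bash
mkdir -p pics; ls
cat > h.py <<'E'
from rig import *
import numpy as np, cv2
from scipy.spatial.transform import Rotation as R
def und(cm,uv):
    K=np.array(cm["mtx"]);d=np.array([cm["k1"],0,0,0,0],float)
    return cv2.undistortPoints(np.array([[uv]],float),K,d)[0,0]
def ray(cm,uv):
    x,y=und(cm,uv);return np.array(cm["eye"],float),np.array(cm["rotation"])@[x,y,1]
def atz(cm,uv,z):
    e,d=ray(cm,uv);return e+d*(z-e[2])/d[2]
def proj(cm,p):
    q=np.array(cm["rotation"]).T@(np.array(p,float)-cm["eye"]);x,y=q[:2]/q[2]
    f=1+cm["k1"]*(x*x+y*y);K=np.array(cm["mtx"]);return K[0,0]*x*f+K[0,2],K[1,1]*y*f+K[1,2]
def save(n,im):cv2.imwrite("pics/"+n,im[:,:,::-1])
E
python3 - <<'E'
from h import *
s=sense();print(s)
for c in("scene","top","wrist"):
    im=capture(c);save(c+"0.png",im);cm=camera_model(c);print(c,np.round(cm["eye"],0),cm["k1"],np.round(cm["rotation"],2).tolist())
    for l in("filter","cover","mug","spice_jar","pepper_mill"):
        print(l,[(np.round(d["rect"]).tolist(),round(d["score"],2)) for d in search_frame(c,l)][:3])
    for l,z in(("collar",72),("slot",59),("wing",55)):
        print(l,[(np.round(d["xy"]).tolist(),round(d["score"],2),np.round(atz(cm,d["xy"],z)).tolist()) for d in spot_point(c,l)][:3])
a=np.hstack([cv2.imread(f"pics/{c}0.png") for c in("scene","top")])
cv2.imwrite("pics/a.png",cv2.resize(a,(800,300)))
E
```

```text
pics
{'time_s': 0.0, 'joints': array([ 8.97607013e-01,  3.13424665e-01,  1.49842164e+00,  1.07999106e-05,
        1.33098868e+00, -2.23409426e-01]), 'dq': array([ 7.69160312e-04, -8.11654677e-05, -9.82928674e-04,  1.63122217e-05,
       -9.38673225e-04, -1.48945580e-03]), 'tau': array([-9.48488305e-04, -4.12273800e+01, -2.59738147e+01, -2.78808184e-04,
        4.39268129e-03, -2.09714938e-05]), 'eef_pos': array([228.12024024, 472.59593929, 247.75383439]), 'ee_rot': array([-2.73961822e-04,  2.23000289e-01,  9.74818181e-01, -5.57515171e-04]), 'force': array([-0.19954215,  0.19962338,  0.98300436]), 'wrist_torque': array([-0.00824338, -0.02481391,  0.05240499]), 'grip_force': 0.0, 'grip_width': 0.9980336888235777}
scene [-303. -449. 1132.] -0.07127833776948657 [-0.33, 0.83, -0.42, 0.18]
filter [([356.0, 268.0, 67.0, 65.0], 0.59)]
cover [([169.0, 167.0, 29.0, 23.0], 0.9), ([250.0, 215.0, 38.0, 33.0], 0.81), ([288.0, 234.0, 35.0, 28.0], 0.75)]
mug [([413.0, 290.0, 34.0, 32.0], 0.87)]
spice_jar [([328.0, 206.0, 19.0, 28.0], 0.63)]
pepper_mill [([211.0, 174.0, 13.0, 34.0], 0.85)]Traceback (most recent call last):
  File "<stdin>", line 8, in <module>
  File "h.py", line 10, in atz
    e,d=ray(cm,uv);return e+d*(z-e[2])/d[2]
        ~~~^^^^^^^
  File "h.py", line 8, in ray
    x,y=und(cm,uv);return np.array(cm["eye"],float),np.array(cm["rotation"])@[x,y,1]
                                                    ~~~~~~~~~~~~~~~~~~~~~~~~^~~~~~~~
ValueError: matmul: Input operand 1 has a mismatch in its core dimension 0, with gufunc signature (n?,k),(k,m?)->(n?,m?) (size 3 is different from 4)
```

```bash
cat >> h.py <<'E'
_cm=camera_model
def camera_model(n):
    c=dict(_cm(n));q=np.array(c["rotation"],float)
    if q.shape==(4,): c["rotation"]=R.from_quat(q[[1,2,3,0]]).as_matrix()
    return c
E
python3 - <<'E'
from h import *
for c in("scene","top","wrist"):
    im=capture(c);save(c+"0.png",im);cm=camera_model(c);print(c,np.round(cm["eye"],0),np.round(cm["rotation"],2).tolist(),np.round(cm["mtx"]).tolist())
    if c!="scene":
      for l in("filter","cover","mug","spice_jar","pepper_mill"):
        print(l,[(np.round(d["rect"]).tolist(),round(d["score"],2)) for d in search_frame(c,l)][:3])
    for l,z in(("collar",72),("slot",59),("wing",55),("cover",0),("filter",0)):
        print(l,[(np.round(d["xy"]).tolist(),round(d["score"],2),np.round(atz(cm,d["xy"],z)).tolist()) for d in spot_point(c,l)][:3])
a=np.hstack([cv2.imread(f"pics/{c}0.png") for c in("scene","top")])
cv2.imwrite("pics/a.png",cv2.resize(a,(800,300)))
E
```

```text
scene [-303. -449. 1132.] [[0.59, -0.58, 0.57], [-0.81, -0.43, 0.4], [0.02, -0.69, -0.72]] [[395.0, 0.0, 280.0], [0.0, 395.0, 203.0], [0.0, 0.0, 1.0]]
collar [([359.0, 259.0], 0.61, [482.0, -224.0, 72.0]), ([358.0, 265.0], 0.3, [459.0, -232.0, 72.0])]
slot [([359.0, 265.0], 0.65, [471.0, -233.0, 59.0])]
wing [([165.0, 158.0], 0.62, [472.0, 696.0, 55.0]), ([285.0, 227.0], 0.54, [462.0, 60.0, 55.0]), ([250.0, 207.0], 0.46, [463.0, 224.0, 55.0])]
cover [([287.0, 239.0], 0.88, [460.0, 49.0, 0.0]), ([164.0, 168.0], 0.68, [463.0, 706.0, 0.0]), ([250.0, 219.0], 0.59, [456.0, 217.0, 0.0])]
filter [([352.0, 272.0], 0.84, [473.0, -218.0, 0.0])]
top [-435. -231. 1838.] [[0.34, -0.82, 0.47], [-0.94, -0.3, 0.16], [0.01, -0.5, -0.87]] [[539.0, 0.0, 279.0], [0.0, 539.0, 205.0], [0.0, 0.0, 1.0]]
filter [([358.0, 250.0, 51.0, 58.0], 0.97)]
cover [([246.0, 216.0, 36.0, 33.0], 0.93), ([289.0, 231.0, 40.0, 34.0], 0.65)]
mug [([413.0, 257.0, 31.0, 24.0], 0.89)]
spice_jar [([315.0, 190.0, 13.0, 25.0], 0.56)]
pepper_mill [([193.0, 184.0, 21.0, 30.0], 0.87), ([245.0, 213.0, 10.0, 6.0], 0.31)]
collar [([361.
[... 245 characters left out ...]
([246.0, 221.0], 0.83, [447.0, 210.0, 0.0]), ([288.0, 234.0], 0.7, [451.0, 38.0, 0.0])]
filter [([359.0, 250.0], 0.64, [477.0, -235.0, 0.0])]
wrist [162. 505. 374.] [[0.44, 0.86, 0.26], [0.9, -0.42, -0.13], [0.0, 0.29, -0.96]] [[342.0, 0.0, 279.0], [0.0, 342.0, 210.0], [0.0, 0.0, 1.0]]
filter []
cover [([94.0, 412.0, 42.0, 9.0], 0.93), ([195.0, 378.0, 50.0, 23.0], 0.86), ([512.0, 265.0, 92.0, 114.0], 0.81)]
mug []
spice_jar []
pepper_mill [([357.0, 366.0, 45.0, 55.0], 0.88)]
collar []
slot []
wing [([553.0, 283.0], 0.85, [459.0, 700.0, 55.0])]
cover [([192.0, 395.0], 0.7, [459.0, 224.0, 0.0]), ([524.0, 265.0], 0.61, [465.0, 703.0, 0.0]), ([352.0, 356.0], 0.37, [493.0, 455.0, 0.0])]
filter []
```

View pics/a.png

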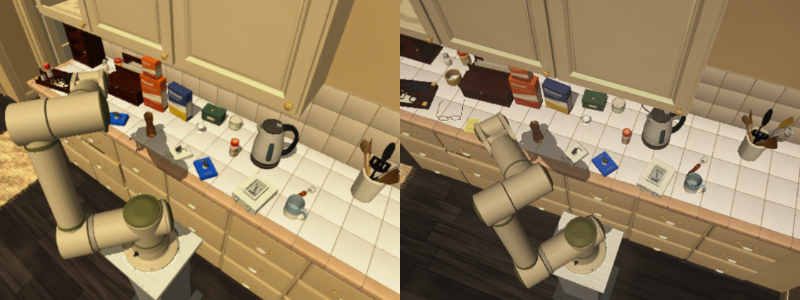

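White covers: (250,215) in scene is the white one → about (455,215). Blue look-alikes: (288,234) → (455,45), and (169,167) → (463,706). The filter is at (356,268), and its collar is near (474,-232). First I'll look at the slot from close by.

Request:
step_arm --commands "1 -52.8 -52.7 1.0 0 0 0;1 -52.8 -52.7 1.0 0 0 0;1 -52.8 -52.7 1.0 0 0 0;1 -52.8 -52.7 1.0 0 0 0;1 -52.8 -52.7 1.0 0 0 0;1 -52.8 -52.7 1.0 0 0 0;1 -52.8 -52.7 1.0 0 0 0;1 -52.8 -52.7 1.0 0 0 0;1 -52.8 -52.7 1.0 0 0 0;1 -52.8 -52.7 1.0 0 0 0;1 -52.8 -52.7 1.0 0 0 0;1 -52.8 -52.7 1.0 0 0 0;1 -52.8 -52.7 1.0 0 0 0;1 -52.8 -52.7 1.0 0 0 0;1 -52.8 -52.7 1.0 0 0 0;1 -52.8 -52.7 1.0 0 0 0;1 -52.8 -52.7 1.0 0 0 0;1 -52.8 -52.7 1.0 0 0 0;1 -52.8 -52.7 1.0 0 0 0;1 -52.8 -52.7 1.0 0 0 0"

```text
time_s: 3.42
eef_pos: [474.6, -232.6, 237.5]
ee_rot: [-0.001, 0.224, 0.975, 0.0]
force: [0.6, 0.6, -0.3]
grip_width: 0.999
grip_force: 0.0
```

Run:
```python
from h import *
cm=camera_model("wrist");im=capture("wrist");save("w1.png",im);s=sense();print(s["eef_pos"],s["ee_rot"],s["time_s"],s["dq"].round(3))
for l,z in(("collar",72),("slot",59),("filter",0)):
    print(l,[(np.round(d["xy"],1).tolist(),round(d["score"],2),np.round(atz(cm,d["xy"],z),1).tolist()) for d in spot_point("wrist",l)][:3])
for l in("filter","collar","slot"):
  for t in trace("wrist",l)[:1]: print(l,np.round(t["rect"]),t["score"],t["mask"].sum())
import pickle;pickle.dump(cm,open("cm1.pkl","wb"))
```

```text
[ 474.4345608  -231.35993108  237.88711355] [-4.38983000e-04  2.23352794e-01  9.74737524e-01  3.11350510e-04] 3.4667 [ 0.025 -0.029  0.021 -0.001 -0.    -0.001]
collar [([277.7, 192.1], 0.78, [473.0, -232.8, 72.0])]
slot [([278.6, 182.8], 0.74, [468.4, -229.7, 59.0]), ([135.6, 259.1], 0.18, [475.5, -390.5, 59.0])]
filter [([279.9, 171.5], 0.95, [469.5, -228.7, 0.0])]
filter [275. 172. 187. 217.] 0.82 26962
collar [278. 170. 191. 214.] 0.76 26762
slot [274. 167. 190. 221.] 0.69 27020
```

View pics/w1.png

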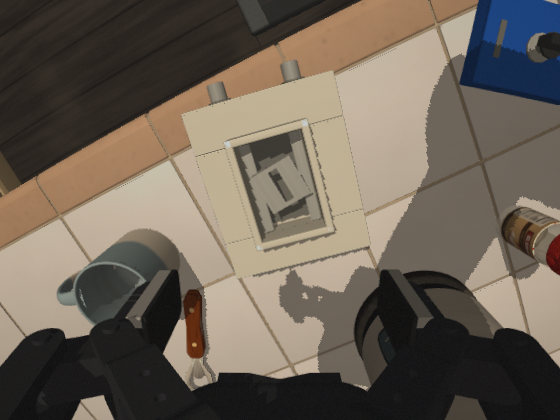

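The filter is in view around (275,172), with its hose stubs at the top (218,92) and (290,70). The slot is at about (281,182). The mug is at lower left and the jar at right. I'll enlarge the collar.

Run:
```python
import cv2
a=cv2.imread("pics/w1.png")[100:265,175:380]
a=cv2.resize(a,None,fx=3.6,fy=3.6,interpolation=cv2.INTER_CUBIC)
a=cv2.convertScaleAbs(a,alpha=1.2)
cv2.imwrite("pics/w1c.png",a);print(a.shape)
```

```text
(594, 738, 3)
```

View pics/w1c.png

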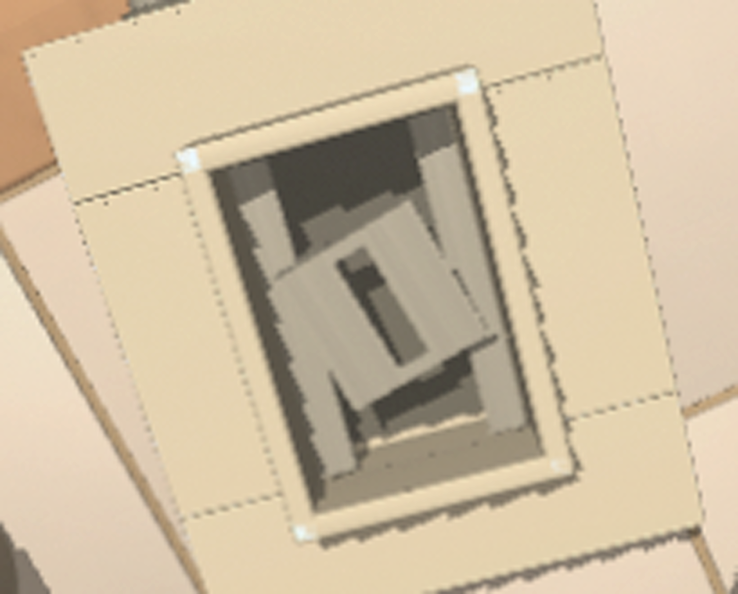

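The crop shows the collar's outer corners at (178,150), (474,67), (574,466) and (300,540), and the slot running from (350,255) to (415,359).

```bash
cat > fit.py <<'E'
from h import *
import pickle
from scipy.optimize import least_squares
cm=pickle.load(open("cm1.pkl","rb"))
f=lambda p:(p[0]/3.6+175-.36,p[1]/3.6+100-.36)
C=np.array([atz(cm,f(p),72) for p in[(178,150),(474,67),(574,466),(300,540)]])[:,:2]
# stubs (-x) at TL,TR ; x axis from TL->BL
M=np.array([(-52,37),(-52,-37),(52,-37),(52,37)])
def mod(v):
    c,s=np.cos(v[2]),np.sin(v[2]);return M@np.array([[c,s],[-s,c]])+v[:2]
best=min((least_squares(lambda v:(mod(v)-C).ravel(),[474,-232,t]) for t in(0,1.57,3.14,-1.57)),key=lambda r:r.cost)
print("filter",best.x,np.abs(best.fun).max())
K=np.array([atz(cm,f(p),59) for p in[(410,200),(272,283),(358,410),(495,340)]])[:,:2]
print("keeper c",K.mean(0),np.linalg.norm(np.roll(K,1,0)-K,axis=1))
for i in range(4):
    d=np.roll(K,-1,0)[i]-K[i];print(np.arctan2(d[1],d[0])-best.x[2])
S=np.array([atz(cm,f(p),59) for p in[(350,255),(415,359)]])[:,:2]
d=S[1]-S[0];print("slot",S.mean(0),np.linalg.norm(d),np.arctan2(d[1],d[0])-best.x[2])
E
python3 fit.py
```

```text
filter [ 470.23494407 -228.25468648    6.09524685] 72.49509830137774
keeper c [ 471.85095902 -228.66194263] [41.90814544 40.4009872  39.8559313  39.74591753]
-7.5755270600098
-5.977016590853244
-4.485929247452387
-9.13688240468406
slot [ 471.29108421 -228.64970032] 31.602022993038656 -5.998092246741676
```

```bash
sed -i 's/M=np.*/M=np.array([(-52,-37),(-52,37),(52,37),(52,-37)])/' fit.py; python3 fit.py
```

```text
filter [ 4.70234944e+02 -2.28254686e+02 -1.80856314e-01] 1.555585180016351
keeper c [ 471.85095902 -228.66194263] [41.90814544 40.4009872  39.8559313  39.74591753]
-1.299423899505217
0.29908656965133845
1.7901739130521963
-2.8607792441794775
slot [ 471.29108421 -228.64970032] 31.602022993038656 0.2780109137629071
```

Request:
step_arm --commands "1 21.2 39.3 3.0 0 0 0;1 21.2 39.3 3.0 0 0 0;1 21.2 39.3 3.0 0 0 0;1 21.2 39.3 3.0 0 0 0;1 21.2 39.3 3.0 0 0 0;1 21.2 39.3 3.0 0 0 0;1 21.2 39.3 3.0 0 0 0;1 21.2 39.3 3.0 0 0 0;1 21.2 39.3 3.0 0 0 0;1 21.2 39.3 3.0 0 0 0;1 21.2 39.3 3.0 0 0 0;1 21.2 39.3 3.0 0 0 0;1 21.2 39.3 3.0 0 0 0;1 21.2 39.3 3.0 0 0 0;1 21.2 39.3 3.0 0 0 0;1 21.2 39.3 3.0 0 0 0"

```text
time_s: 5.1
eef_pos: [454.8, 213.8, 208.5]
ee_rot: [0.0, 0.224, 0.975, 0.0]
force: [-0.4, -0.0, -0.4]
grip_width: 1.005
grip_force: 0.0
```

```bash
python3 - <<'E'
from h import *
import pickle
cm=camera_model("wrist");im=capture("wrist");save("w2.png",im);s=sense();print(s["eef_pos"],s["ee_rot"],s["time_s"],s["dq"].round(3))
pickle.dump(cm,open("cm2.pkl","wb"))
for l,z in(("cover",0),("wing",55)):
    print(l,[(np.round(d["xy"],1).tolist(),round(d["score"],2),np.round(atz(cm,d["xy"],z),1).tolist()) for d in spot_point("wrist",l)][:3])
ts=trace("wrist","cover")
for t in ts:print(np.round(t["rect"]),t["score"])
E
python3 - <<'E'
import cv2
a=cv2.imread("pics/w2.png")[70:300,150:410]
cv2.imwrite("pics/w2c.png",cv2.resize(a,None,fx=2.6,fy=2.6,interpolation=cv2.INTER_CUBIC))
E
```

```text
[454.83129386 213.82037299 208.49718582] [1.54751363e-04 2.23794224e-01 9.74636404e-01 3.67307499e-05] 5.15 [ 0.002  0.002 -0.002  0.     0.001  0.001]
cover [([290.0, 185.5], 0.91, [462.3, 222.7, 0.0]), ([147.1, 253.6], 0.69, [462.7, 52.1, 0.0])]
wing [([290.8, 199.8], 0.78, [461.7, 221.9, 55.0]), ([124.5, 281.6], 0.65, [465.3, 48.8, 55.0])]
[291. 185.  97. 121.] 0.86
```

View pics/w2c.png

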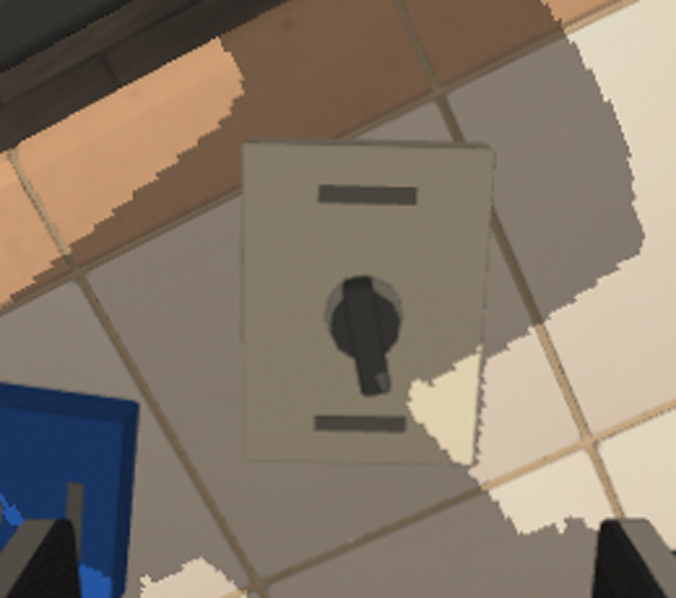

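The white (shaded) cover is in the crop. Its plate corners are at about (244,143), (493,150), (474,465) and (244,460). The wing runs (357,285)–(375,388), slightly turned from the plate's axis. The blue one is at lower left.

```bash
cat > fit2.py <<'E'
from h import *
import pickle
from scipy.optimize import least_squares
cm=pickle.load(open("cm2.pkl","rb"))
f=lambda p:(p[0]/2.6+150-.3,p[1]/2.6+70-.3)
C=np.array([atz(cm,f(p),25) for p in[(244,143),(493,150),(474,465),(244,460)]])[:,:2]
M=np.array([(-58.5,-43.5),(-58.5,43.5),(58.5,43.5),(58.5,-43.5)])
mod=lambda v:M@np.array([[np.cos(v[2]),np.sin(v[2])],[-np.sin(v[2]),np.cos(v[2])]])+v[:2]
r=least_squares(lambda v:(mod(v)-C).ravel(),[460,220,0])
print("cover",r.x,(mod(r.x)-C).round(1).tolist())
for z in (65,):
  W=np.array([atz(cm,f(p),z) for p in[(357,279),(376,392)]])[:,:2]
  d=W[1]-W[0];print("wing",W.mean(0),np.linalg.norm(d),np.arctan2(d[1],d[0]))
# edges: Canny contours overlay not needed; predicted wing mask fit
im=cv2.imread("pics/w2.png");g=cv2.cvtColor(im,cv2.COLOR_BGR2GRAY)[165:235,270:310]
m=(g<60).astype(np.uint8)
ys,xs=np.nonzero(m);print(m.sum())
for row in g[8:60:2]:print(' '.join('%3d'%v for v in row[2:40]))
E
python3 fit2.py
```

```text
cover [460.40502345 222.35463075  -0.47390055] [[-0.6, -0.8], [0.1, 1.3], [0.2, -0.2], [0.3, -0.3]]
wing [458.51511788 222.91719052] 37.29384722204577 -0.28108454103152575
699
123 124 124 124 123 123 123 123 123 123 124 123 124 123 122 123 123 122 123 124 123 123 123 123 123 124 123 124 123 123 124 122 123 123 123 123 124 122
123 124 124 123 123 123 123 123 123 123 123 123 123 120 115 114 114 112 110 113 116 120 122 123 123 123 123 124 123 123 123 123 123 123 123 123 123 123
123 122 123 123 123 123 124 123 123 118  94  72  64  47  39  41  40  40  40  40  54  86 100 103 112 117 121 123 123 122 124 124 123 123 123 123 123 124
123 123 123 123 123 123 123 113 102  78  44  38  41  39  41  39  40  41  41  39  40  80 100 100  99  97  93  98 112 121 123 122 123 122 124 123 123 122
122 123 124 124 123 119 103  94  99  78  48  42  45  44  45  47  48  50  49  49  48  60  85  98  98  99  98  99 101 109 119 121 122 123 122 122 122 122
123 123 124 123 112  97  97 100 100  82  53  47  50  49  50  51  49  52  51  49  48  43  44  58  80  93  98 100 100  97 101 116 122 122 123 122 122 122
123 123 122 
[... 2327 characters left out ...]
  97  57  49  51  51  50  49  64  76  81  79  72  74 106 121 122 122 122 123 123 122 121 123
122 122 123 122 123 122 122 122 121 122 122 122 123 122 121 105  69  48  49  51  49  50  50  64  76  81  75  66 100 122 121 122 122 122 122 122 177 207
122 122 122 122 122 121 122 123 123 122 122 122 122 122 123 123  91  46  47  48  49  52  50  50  63  75  74  75 106 123 123 122 122 122 121 143 188 207
122 122 123 122 122 122 122 122 123 123 123 122 122 123 122 122 109  80  58  54  57  59  63  74  84  95  96 110 122 121 123 122 122 122 122 178 208 208
122 123 123 122 123 122 122 122 122 123 122 123 122 123 122 123 122 122 122 122 123 122 123 123 122 122 122 122 122 122 123 122 122 122 122 123 178 208
```

Request:
step_arm --commands "1 -0.1 1.0 4 0 0 -0.1;1 -0.1 1.0 8 0 0 -0.19;1 -0.1 1.0 11 0 0 -0.19;1 -0.1 1.0 12.5 0 0 -0.19;1 -0.1 1.0 14 0 0 -0.19;1 -0.1 1.0 14.95 0 0 -0.19;1 -0.1 1.0 14.95 0 0 -0.19;0 -0.1 1.0 14.95 0 0 -0.19;0 -0.1 1.0 14.95 0 0 -0.19;0 -0.1 1.0 14.95 0 0 -0.19;0 -0.1 1.0 14.95 0 0 -0.19;0 -0.1 1.0 14.95 0 0 -0.19;0 -0.1 1.0 14.95 0 0 -0.19;0 -0.1 1.0 14.95 0 0 -0.19;0 -0.1 1.0 14.95 0 0 -0.19;0 -0.1 1.0 14.95 0 0 -0.19" --newtons 60

```text
time_s: 6.63
eef_pos: [460.0, 223.4, 59.0]
ee_rot: [0.0, 0.13, 0.992, 0.0]
force: [1.1, 0.7, 1.9]
grip_width: 0.223
grip_force: 58.6
```

Run:
```python
from h import *
cm=camera_model("wrist");im=capture("wrist");save("w3.png",im[100:420]);s=sense();print(s["eef_pos"],s["ee_rot"],s["time_s"],s["grip_width"],s["grip_force"],s["force"],s["wrist_torque"])
print(proj(cm,(460,222.5,65)))
```

```text
[459.99459396 223.35059772  58.93844973] [2.26378876e-04 1.29543477e-01 9.91573709e-01 1.24497388e-04] 6.6833 0.21655566896067313 58.620994091033936 [0.61046535 0.61509396 2.72397241] [ 0.05947465 -0.06386243 -0.02451143]
(np.float64(276.9148727118276), np.float64(299.2113767656395))
```

View pics/w3.png

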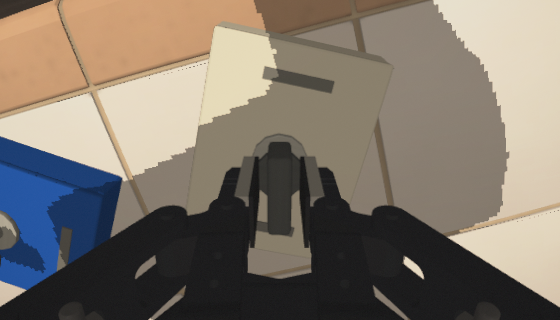

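The pads straddle the wing at (255..305, 200) with gaps still showing, and they may still be closing. I'll give them more time.

Request:
step_arm --commands "0 0 0 0 0 0 0;0 0 0 0 0 0 0;0 0 0 0 0 0 0;0 0 0 0 0 0 0;0 0 0 0 0 0 0;0 0 0 0 0 0 0"

```text
time_s: 7.18
eef_pos: [459.9, 223.3, 58.8]
ee_rot: [0.0, 0.13, 0.992, 0.0]
force: [0.4, 0.4, 1.9]
grip_width: 0.221
grip_force: 58.7
```

Request:
step_arm --commands "0 0 0 -1 0 0 0;0 0 0 -3 0 0 0;0 0 0 -6 0 0 0;0 0 0 -6 0 0 0;0 0 0 -6 0 0 0"

```text
time_s: 7.6
eef_pos: [460.0, 223.3, 119.9]
ee_rot: [0.001, 0.13, 0.992, 0.0]
force: [-0.5, 0.8, -2.8]
grip_width: 0.216
grip_force: 58.9
```

Run:
```python
from h import *
import pickle
cm=camera_model("wrist");im=capture("wrist");s=sense();print(s["eef_pos"],s["time_s"],s["grip_width"],s["grip_force"],s["force"],s["wrist_torque"])
pickle.dump((cm,s["eef_pos"],s["ee_rot"]),open("cm4.pkl","wb"))
save("w4.png",im);save("w4c.png",cv2.resize(im[110:390,150:410],None,fx=2.1,fy=2.1,interpolation=cv2.INTER_CUBIC))
```

```text
[459.36796354 223.14429199 118.70777357] 7.65 0.22027661894873063 58.916494846343994 [ 0.61824745 -0.29375153 -2.09140022] [-0.04074901 -0.00099871  0.07553088]
```

View pics/w4c.png

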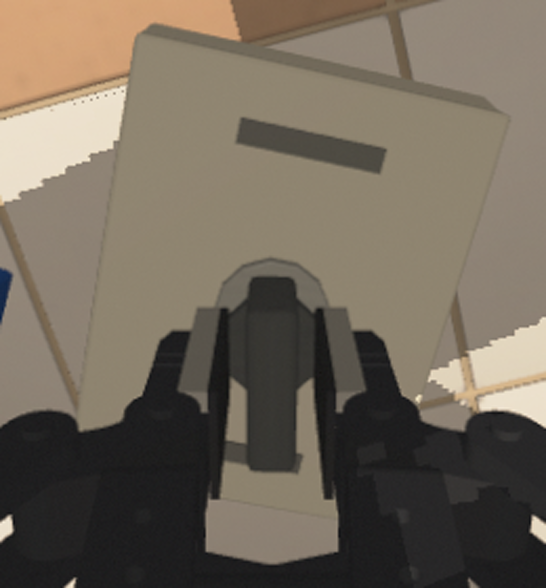

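```bash
cat > fit4.py <<'E'
from h import *
import pickle
from scipy.optimize import least_squares
cm,p,q=pickle.load(open("cm4.pkl","rb"))
f=lambda u:(u[0]/2.1+150-.25,u[1]/2.1+110-.25)
z=p[2]-59+25
P=lambda u:atz(cm,f(u),z)[:2]
TL,TR,L2,R2=P((138,36)),P((508,118)),P((80,405)),P((425,390))
print(TL,TR,np.linalg.norm(TR-TL))
def res(v):
    c,s=np.cos(v[2]),np.sin(v[2]);B=lambda w:np.array([[c,s],[-s,c]])@(w-v[:2])
    a,b,l,r=map(B,(TL,TR,L2,R2))
    return [a[0]+58.5,a[1]+43.5,b[0]+58.5,b[1]-43.5,l[1]+43.5,r[1]-43.5]
r=least_squares(res,[460,222,-.47]);print("cover",r.x,np.round(r.fun,2))
t=R.from_quat(np.r_[q[1:],q[0]]).as_matrix();phi=np.arctan2(t[1,0],t[0,0]);print("phi",phi,"tcp",p)
d=r.x[:2]-p[:2];print("cover centre in tool xy",d@t[:2,0],d@t[:2,1],"yaw rel tool x+pi",r.x[2]-(phi-np.pi))
print(proj(cm,(*p[:2],z)))
E
python3 fit4.py
```

```text
[390.04854569 211.64655881] [428.90211489 287.38501471] 85.12293193999737
cover [461.62691197 223.01177323  -0.47043992] [-0.15  0.92  0.15 -0.95  0.48 -0.45]
phi 2.8818137423213943 tcp [459.36796354 223.14429199 118.70777357]
cover centre in tool xy -2.2171927353602423 0.4521760996536045 yaw rel tool x+pi -0.21066101105675356
(np.float64(278.2795949812995), np.float64(254.50232699908634))
```

Run:
```python
from h import *
import pickle
cm=camera_model("scene")
for n,u in(("kettle base l/m/r",(350,222)),("m",(368,236)),("r",(395,228)),("jar base",(328,219)),("mill base",(211,190))):print(n,atz(cm,u,0).round())
c1=pickle.load(open("cm1.pkl","rb"));print("kettle rim w1 at z=0/100/200",[atz(c1,(365,285),z).round() for z in(0,100,200)],"jar",atz(c1,(505,215),100).round())
s=sense();print(s["eef_pos"],s["ee_rot"])
```

```text
kettle base l/m/r [671. -99.   0.]
m [ 651. -187.    0.]
r [ 748. -252.    0.]
jar base [634. -23.   0.]
mill base [483. 446.   0.]
kettle rim w1 at z=0/100/200 [array([ 638., -197.,    0.]), array([ 575., -198.,  100.]), array([ 512., -199.,  200.])] jar [567. -67. 100.]
[459.36796354 223.14429199 118.70777357] [-3.29338329e-04  1.29524456e-01  9.91576158e-01 -1.74461678e-04]
```

Request:
step_arm --commands "0 0 0 -4 0 0 0;0 -1.2 -4.3 -7 0 0 0;0 -3.5 -12 -7 0 0 -0.05;0 -6 -20.8 -7 0 0 -0.1;0 -8.5 -29.4 -7 0 0 -0.2;0 -10.5 -36.4 -7 0 0 -0.29;0 -12.49 -43.34 -7 0 0 -0.29;0 -12.49 -43.34 -7 0 0 -0.29;0 -12.49 -43.34 -7 0 0 -0.29;0 -12.49 -43.34 -7 0 0 -0.29;0 -12.49 -43.34 -7 0 0 -0.29;0 -12.49 -43.34 -7 0 0 -0.29;0 -12.49 -43.34 -5 0 0 -0.29;0 -12.49 -43.34 -4 0 0 -0.29;0 -12.49 -43.34 -4 0 0 -0.29;0 -12.49 -43.34 -4 0 0 -0.29"

```text
time_s: 8.98
eef_pos: [468.8, -226.2, 157.9]
ee_rot: [-0.001, -0.016, 1.0, 0.001]
force: [-0.0, 0.6, -2.3]
grip_width: 0.22
grip_force: 59.5
```

Run:
```python
from h import *
import pickle
cm=camera_model("wrist");im=capture("wrist");s=sense();print(s["eef_pos"],s["ee_rot"],s["time_s"],s["grip_width"],s["force"],s["dq"].round(3))
pickle.dump((cm,s["eef_pos"],s["ee_rot"]),open("cm5.pkl","wb"))
save("w5.png",im);save("w5c.png",cv2.resize(im[40:400,120:440],None,fx=1.65,fy=1.65,interpolation=cv2.INTER_CUBIC))
```

```text
[ 469.28541988 -226.41788797  158.81076305] [-3.58785127e-04 -1.58750746e-02  9.99873848e-01  3.74928205e-04] 9.0333 0.21743387575438886 [-0.25834557  0.03134465 -2.09486229] [ 0.002 -0.016 -0.018 -0.002 -0.001 -0.001]
```

View pics/w5c.png

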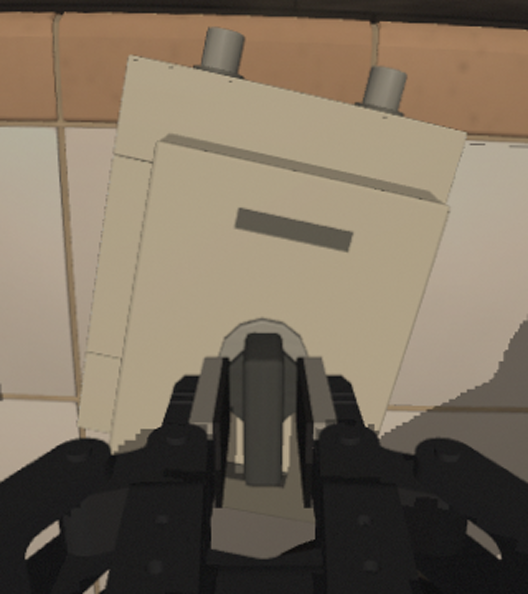

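The picture shows the cover over the filter. The housing's back corners are at (130,57) and (466,132), and the cover's back corners at (160,143) and (449,205). I'll compare the two poses in this one view.

```bash
cat > fit5.py <<'E'
from h import *
import pickle
from scipy.optimize import least_squares
cm,p,q=pickle.load(open("cm5.pkl","rb"))
f=lambda u:(u[0]/1.65+120-.2,u[1]/1.65+40-.2)
def fit(z,hx,hy,TL,TR,L2,R2,g,n):
    pts=[atz(cm,f(u),z)[:2] for u in(TL,TR,L2,R2) if u]
    def res(v):
        c,s=np.cos(v[2]),np.sin(v[2]);b=[np.array([[c,s],[-s,c]])@(w-v[:2]) for w in pts]
        o=[b[0][0]+hx,b[0][1]+hy,b[1][0]+hx,b[1][1]-hy,b[2][1]+hy]
        return o+([b[3][1]-hy] if R2 else [])
    r=least_squares(res,g);print(n,r.x,np.round(r.fun,2))
fit(50,85,70,(130,57),(466,132),(79,430),None,[470,-228,-.2],"filter")
fit(p[2]-34,58.5,43.5,(159,143),(449,205),(115,430),(385,420),[470,-228,-.2],"cover")
E
python3 fit5.py
```

```text
filter [ 4.71923637e+02 -2.28110568e+02 -1.75387735e-01] [-0.12  1.01  0.12 -1.11  0.1 ]
cover [ 4.69578227e+02 -2.25940130e+02 -1.71966771e-01] [-0.14  1.72  0.14 -1.57  1.08 -1.23]
```

Request:
step_arm --commands "0 -0.15 -0.08 0 0 0 0;0 -0.15 -0.08 1 0 0 0;0 -0.15 -0.08 2 0 0 0;0 -0.15 -0.08 2.4 0 0 0;0 -0.15 -0.08 2.4 0 0 0;0 -0.15 -0.08 2.4 0 0 0;0 -0.15 -0.08 2.4 0 0 0;0 -0.15 -0.08 2.4 0 0 0;0 -0.15 -0.08 2.4 0 0 0"

```text
time_s: 9.78
eef_pos: [470.8, -228.5, 135.1]
ee_rot: [0.0, -0.015, 1.0, -0.0]
force: [-0.4, -0.6, -2.5]
grip_width: 0.218
grip_force: 59.5
```

Request:
step_arm --commands "0 0 0 0.3 0 0 0;0 0 0 0.6 0 0 0;0 0 0 0.8 0 0 0;0 0 0 1.0 0 0 0;0 0 0 1.0 0 0 0;0 0 0 1.0 0 0 0"

```text
time_s: 10.28
eef_pos: [470.7, -228.4, 124.7]
ee_rot: [-0.0, -0.015, 1.0, 0.0]
force: [0.7, 0.6, -1.5]
grip_width: 0.217
grip_force: 59.5
```

Request:
step_arm --commands "0 0 0 0.3 0 0 0;0 0 0 0.5 0 0 0;0 0 0 0.7 0 0 0;0 0 0 0.9 0 0 0;0 0 0 0.9 0 0 0;0 0 0 0.9 0 0 0"

```text
time_s: 10.78
eef_pos: [470.7, -228.4, 115.7]
ee_rot: [-0.0, -0.015, 1.0, 0.0]
force: [-0.4, -0.1, -2.7]
grip_width: 0.214
grip_force: 59.5
```

Request:
step_arm --commands "0 0 0 0.2 0 0 0;0 0 0 0.35 0 0 0;0 0 0 0.45 0 0 0;0 0 0 0.5 0 0 0;0 0 0 0.5 0 0 0;0 0 0 0.5 0 0 0"

```text
time_s: 11.28
eef_pos: [470.8, -228.4, 111.0]
ee_rot: [0.0, -0.015, 1.0, -0.0]
force: [-0.5, 1.1, 2.7]
grip_width: 0.214
grip_force: 60.3
```

The force rose and the height is 111, so the cover is home. I'll open, rise 6 mm, regrip on the wing bar only, and align it to the slot.

Request:
step_arm --commands "0.5 0 0 0 0 0 0;0.5 0 0 0 0 0 0;0.5 0 0 0 0 0 0;0.5 0 0 0 0 0 0;0.5 0 0 -0.6 0 0 0;0.5 0 0 -0.6 0 0 0;0 0 0 -0.6 0 0 0;0 0 0 -0.6 0 0 0;0 0 0 -0.6 0 0 0;0 0 0 -0.6 0 0 0;0 0 0 -0.6 0 0 0;0 0 0 -0.6 0 0 0;0 0 0 -0.6 0 0 0;0 0 0 -0.6 0 0 0;0 0 0 -0.6 0 0 0;0 0 0 -0.6 0 0 -0.03;0 0 0 -0.6 0 0 -0.06;0 0 0 -0.6 0 0 -0.065;0 0 0 -0.6 0 0 -0.065" --newtons 60

```text
time_s: 12.87
eef_pos: [470.7, -228.4, 116.8]
ee_rot: [-0.0, -0.047, 0.999, -0.0]
force: [0.7, 0.0, 2.4]
grip_width: 0.099
grip_force: 60.8
```

Run:
```python
from h import *
import pickle
cm=camera_model("wrist");im=capture("wrist");s=sense();print(s["eef_pos"],s["ee_rot"],s["time_s"],s["grip_width"],s["force"],s["wrist_torque"])
pickle.dump((cm,s["eef_pos"],s["ee_rot"]),open("cm6.pkl","wb"))
save("w6.png",im);save("w6c.png",cv2.resize(im[40:400,120:440],None,fx=1.65,fy=1.65,interpolation=cv2.INTER_CUBIC))
```

```text
[ 470.72911652 -228.41884355  116.81409141] [ 1.33710303e-06 -4.72455133e-02  9.98883307e-01 -3.81326482e-05] 12.9167 0.10143970307877055 [-0.50723838 -0.57938629  1.93736222] [0.07101036 0.0959679  0.05997256]
```

View pics/w6c.png

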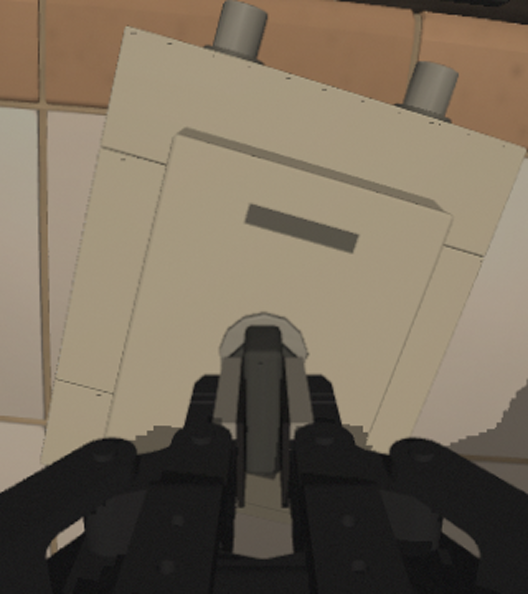

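The bar is gripped and the cover is seated parallel to the housing. Pressing in steps now.

Request:
step_arm --commands "0 0 0 0.2 0 0 0;0 0 0 0.4 0 0 0;0 0 0 0.5 0 0 0;0 0 0 0.5 0 0 0;0 0 0 0.5 0 0 0"

```text
time_s: 13.33
eef_pos: [470.8, -228.4, 111.9]
ee_rot: [0.0, -0.048, 0.999, -0.0]
force: [-0.8, 1.2, 5.5]
grip_width: 0.1
grip_force: 61.3
```

Request:
step_arm --commands "0 0 0 0.1 0 0 0;0 0 0 0.2 0 0 0;0 0 0 0.3 0 0 0;0 0 0 0.3 0 0 0;0 0 0 0.3 0 0 0"

```text
time_s: 13.75
eef_pos: [470.8, -228.5, 109.1]
ee_rot: [0.0, -0.048, 0.999, -0.0]
force: [-2.4, 1.1, 6.8]
grip_width: 0.099
grip_force: 61.6
```

Request:
step_arm --commands "0 0 0 0.2 0 0 0;0 0 0 0.4 0 0 0;0 0 0 0.55 0 0 0;0 0 0 0.63 0 0 0;0 0 0 0.63 0 0 0;0 0 0 0.63 0 0 0"

```text
time_s: 14.25
eef_pos: [470.9, -228.5, 103.3]
ee_rot: [0.0, -0.048, 0.999, -0.0]
force: [-2.5, 1.6, 11.1]
grip_width: 0.101
grip_force: 62.1
```

Request:
step_arm --commands "0 0 0 0.07 0 0 0;0 0 0 0.07 0 0 0.05;0 0 0 0.07 0 0 0.15;0 0 0 0.07 0 0 0.25;0 0 0 0.07 0 0 0.35;0 0 0 0.07 0 0 0.45;0 0 0 0.07 0 0 0.55;0 0 0 0.07 0 0 0.65;0 0 0 0.07 0 0 0.75;0 0 0 0.07 0 0 0.85;0 0 0 0.07 0 0 0.95;0 0 0 0.07 0 0 1.05;0 0 0 0.07 0 0 1.15;0 0 0 0.07 0 0 1.25;0 0 0 0.07 0 0 1.35;0 0 0 0.07 0 0 1.4;0 0 0 0.07 0 0 1.4;0 0 0 0.07 0 0 1.4"

```text
time_s: 15.75
eef_pos: [470.7, -228.7, 102.6]
ee_rot: [0.0, 0.607, 0.795, -0.0]
force: [-4.7, 0.4, 11.8]
grip_width: 0.1
grip_force: 62.2
```

Run:
```python
from h import *
s=sense();print(s["eef_pos"],s["ee_rot"],s["time_s"],s["grip_width"],s["force"],s["wrist_torque"],s["joints"])
```

```text
[ 470.74488398 -228.74174834  102.61574183] [ 3.40040237e-04  6.07200273e-01  7.94548693e-01 -2.94577919e-04] 15.75 0.10030102963719134 [-4.68450012  0.44666971 11.78916952] [ 0.10808876  0.81573752 -0.01929869] [-6.76129581e-01  4.72281988e-01  1.68101590e+00 -6.86402515e-04
  9.87601078e-01 -9.41483638e-01]
```

Request:
step_arm --commands "0 0 0 0 0 0 0.05;0 0 0 0 0 0 0.1;0 0 0 0 0 0 0.15;0 0 0 0 0 0 0.15;0 0 0 0 0 0 0.15"

```text
time_s: 16.17
eef_pos: [470.7, -228.8, 102.6]
ee_rot: [0.0, 0.665, 0.747, -0.0]
force: [-4.0, -0.2, 11.3]
grip_width: 0.102
grip_force: 62.2
```

Run:
```python
from h import *
s=sense();print(s["eef_pos"],s["ee_rot"],s["time_s"],s["grip_width"],s["force"],s["wrist_torque"])
```

```text
[ 470.7157311  -228.75221114  102.61416856] [ 3.34270954e-04  6.65014817e-01  7.46830023e-01 -3.13851822e-04] 16.1667 0.10210158240886862 [-3.97758823 -0.15525983 11.30934101] [ 0.05213074  0.82126049 -0.06042869]
```

Request:
step_arm --commands "0 0 0 -0.1 0 0 0;0 0 0 -0.25 0 0 0;0 0 0 -0.4 0 0 0;0 0 0 -0.46 0 0 0;0 0 0 -0.46 0 0 0;0 0 0 -0.46 0 0 0"

```text
time_s: 16.67
eef_pos: [470.7, -228.7, 107.0]
ee_rot: [0.0, 0.665, 0.747, -0.0]
force: [-3.2, -0.4, 8.4]
grip_width: 0.097
grip_force: 61.8
```

Run:
```python
from h import *
s=sense();print(s["eef_pos"],s["ee_rot"],s["time_s"],s["grip_width"],s["force"],s["wrist_torque"])
```

```text
[ 470.68761168 -228.70968814  106.97074656] [ 2.84955045e-04  6.64961677e-01  7.46877376e-01 -2.69314102e-04] 16.6667 0.09659279175769774 [-3.22003528 -0.42959596  8.37570921] [-0.04294215  0.67633358 -0.0167541 ]
```

The stud rose to about 9.8 mm with the force still that of the spring alone, so the pin is inside the pocket. Releasing.

Request:
step_arm --commands "0 0 0 -0.03 0 0 0;0.5 0 0 -0.03 0 0 0;0.5 0 0 -0.03 0 0 0;0.5 0 0 -0.03 0 0 0;0.5 0 0 -0.03 0 0 0;0.5 0 0 -1 0 0 0;0.5 0 0 -3 0 0 0;0.5 0 0 -6 0 0 0;0.5 0 0 -9 0 0 0;0.5 0 0 -11 0 0 0;0.5 0 0 -11 0 0 0;0.5 0 0 -11 0 0 0"

```text
time_s: 17.67
eef_pos: [470.9, -228.5, 217.5]
ee_rot: [0.001, 0.665, 0.747, 0.0]
force: [-0.1, 0.0, -0.8]
grip_width: 0.501
grip_force: 0.0
```

Run:
```python
from h import *
import pickle
cm=camera_model("wrist");im=capture("wrist");s=sense();print(s["eef_pos"],s["time_s"],s["force"])
p=lambda z:np.round(proj(cm,(471,-228.4,z)))
print("wing top if locked/ if out",p(52+65-9.5),p(52+65), [ (np.round(d["xy"]),d["score"]) for d in spot_point("wrist","wing")],"wing c locked/out",p(97.5),p(107))
save("w7c.png",cv2.resize(im[60:400,120:440],None,fx=1.7,fy=1.7,interpolation=cv2.INTER_CUBIC))
```

```text
[ 470.55053358 -228.24138231  216.30633875] 17.7167 [ 0.57780698  0.04273829 -1.02573679]
wing top if locked/ if out [278. 213.] [277. 217.] [(array([275., 212.]), 0.7)] wing c locked/out [278. 209.] [278. 213.]
```

View pics/w7c.png

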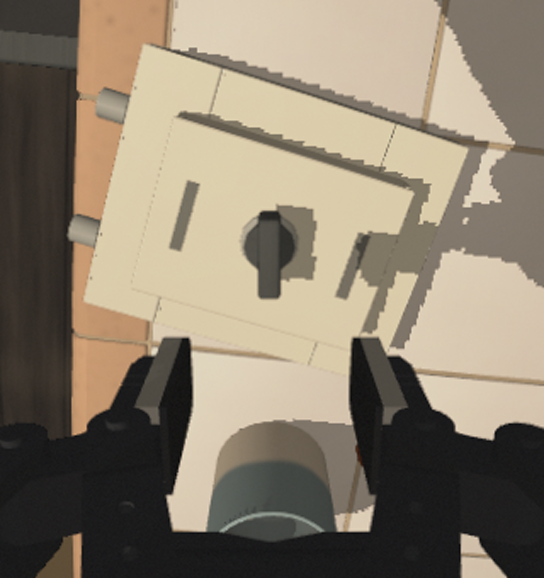

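The cover is parallel and centred on the housing, and the wing at (269,255) sits at the locked height, predicted row 213 (217 if it were out). Handing in.

```bash
python3 -c "
from rig import *
print(finish_job())"
```

```text
the job is handed in; nothing more can be done
None
```

I put the cover back on the collar, pressed the stud through the keeper slot and turned it clockwise to lock. I handed the job in at about 18 s and got no verdict back. The highest force I read was about 12 N, and I didn't touch the mug, spice jar or pepper mill.

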